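# Turn the finishing carousel so that the red-capped jar faces front, and hold it

### The job

Turn the jar carousel on the finishing bench until the jar with the red cap stands at the front, squarely in line with the yellow arrow, and hold the carousel still there: finish while you are still gripping it. Leave all the jars standing in their wells and do not shove the other things on the bench.

Things in the scene. Friction and masses are not known exactly. Their poses are not given: they have to be found in the camera images.
- carousel: round plywood turntable: disc 284 mm across, top 34 mm above the bench, 0.5 kg; turns either way without stops, stiff greased bearing (0.12 N m plus 0.5 N m per rad/s), stays where left. Six wells with collars 14 mm high, 100 mm from the axis, 60 deg apart: five hold jars, one is empty. A crossbar on a post in the middle is its handle. Origin: on the turning axis at the disc's top; z up, x along the crossbar.
- carousel_handle (a point): centre of the black crossbar, on the turning axis, 144 mm above the bench. The bar is 100 mm long (carousel's x), 18 mm thick (y) and 30 mm tall (129 to 159 mm above the bench), on a 12 mm post; jar tops are at 98 mm. It is part of the carousel and turns with it; axes as the carousel's.
- carousel_base: fixed dark steel foot under the turntable, 150 mm across, 18 mm high, with a flat yellow arrow (5 mm thick) lying on the bench: it sticks out from under the disc along the base's own -x, roughly towards the robot, to 265 mm from the axis, and points inward at the axis. It does not turn. Origin: on the turning axis, on the bench; z up.
- front_mark (a point): the point in the arrow's line, 100 mm from the turning axis and 34 mm above the bench (level with the disc's top), where the centre of the underside of a jar that faces front is. Fixed to the base.
- jar_red_cap: the marked jar, the only one with a red cap: small round glass jar with a red screw cap and a paper label, 54 mm across, 64 mm high, about 0.1 kg, loose in one of the carousel's wells (about 2.5 mm of play all round). Origin: centre of its underside, on the disc; z up; its yaw means nothing.
- jar_white_cap: small round glass jar with a white screw cap and a paper label, 54 mm across, 64 mm high, about 0.1 kg, loose in one of the carousel's wells (about 2.5 mm of play all round). Origin: centre of its underside, on the disc; z up; its yaw means nothing.
- jar_black_cap: small round glass jar with a black screw cap and a paper label, 54 mm across, 64 mm high, about 0.1 kg, loose in one of the carousel's wells (about 2.5 mm of play all round). Origin: centre of its underside, on the disc; z up; its yaw means nothing.
- jar_green_cap: small round glass jar with a green screw cap and a paper label, 54 mm across, 64 mm high, about 0.1 kg, loose in one of the carousel's wells (about 2.5 mm of play all round). Origin: centre of its underside, on the disc; z up; its yaw means nothing.
- jar_blue_cap: small round glass jar with a blue screw cap and a paper label, 54 mm across, 64 mm high, about 0.1 kg, loose in one of the carousel's wells (about 2.5 mm of play all round). Origin: centre of its underside, on the disc; z up; its yaw means nothing.
- solvent_tin: bystander: blue rectangular tin, 60 x 100 x 150 mm, with a white cap to 172 mm. Origin: centre of its underside.
- wax_block: bystander: yellow block of wax, 85 x 70 x 38 mm. Origin: centre of its underside.
- pocket_knife: bystander: closed blue pocket knife, 90 x 20 x 14 mm, lying along its x. Origin: centre of its underside.
- mason_jar: bystander: large clear jar, 84 mm across, 150 mm high, steel cap. Origin: centre of its underside.
- brush: bystander: flat finishing brush lying along its x, handle to its -x, about 0.2 m long. Origin: about its middle, on the bench.
- paste_can: bystander: low round can, 90 mm across, 55 mm high, with a brown label. Origin: centre of its underside.
Things that resemble listed ones, but are neither listed nor needed, are in the scene too. What is shaped like the jar_green_cap but pink or purple is not meant.

How it is judged:
At the end, for the whole second after the job is handed in: Program ends holding: red-capped jar's centre within 10 mm horizontally of the front mark; fingers press on the carousel with over 3 N; carousel still (under 0.1 rad/s); all five jars upright (within 0.2 rad) and seated in their wells (raised under 8 mm) (horizontal distance between jar_red_cap and front_mark below 0.01 m and contact force between the fingers and carousel above 3 N and angular speed of carousel below 0.1 rad/s and angle between each of jar_red_cap, jar_white_cap, jar_black_cap, jar_green_cap, jar_blue_cap's own z axis and vertical below 0.2 rad and z of each of jar_red_cap, jar_white_cap, jar_black_cap, jar_green_cap, jar_blue_cap in the frame of carousel below 0.008 m); the arm keeps its last pose, push and grip.
It fails at once if a jar is tipped over or taken out of its well (angle between any of jar_red_cap, jar_white_cap, jar_black_cap, jar_green_cap, jar_blue_cap's own z axis and vertical above 0.5 rad or z of any of jar_red_cap, jar_white_cap, jar_black_cap, jar_green_cap, jar_blue_cap in the frame of carousel above 0.02 m).
It fails at once if another thing on the bench is shoved by more than 25 mm (distance of any of solvent_tin, wax_block, pocket_knife, mason_jar, brush, paste_can from where it was at the start of the episode above 0.025 m).
It also fails if it takes over 61 s, if anything falls off the work surface, if the arm or the gripper's body presses on something with over 40 N, if the wrist force passes 120 N, or if a joint passes its speed limit or range.

### The arm

A 7-joint arm with a two-finger parallel gripper is mounted at the origin on the work surface. World frame = base frame: x ahead of the robot, y to its left, z up, the work surface at z = 0. Lengths are in m, angles in rad, forces in N, time in s.
With the tool pointing down it reaches from about 0.4 to 0.875 m from the base axis. Payload 19.3 kg.
Tool frame: the origin (TCP) lies on the centre line of the jaws, within the pads' length; the fingertips stand 8 mm ahead of it and the grasp point (between the pads) lies 11 mm behind it; z points along the fingers, y is the line along which they close (so a half turn about z gives the same grasp; the last joint's range is limited). The gripper opens to 85 mm and grips with 20 to 120 N. Pads are 22 mm wide; open, the fingers measure 114 mm over their backs; the gripper's body (76 mm by 85 mm) begins 54 mm behind the grasp point. The pads swing forward as they close: fully open they stand 13 mm farther back than shut.
Start: joints at [-1.327, 0.521, -0.036, 1.599, 0.021, 1.021, -0.113], TCP at [0.193, 0.594, 0.211] pointing down, gripper open.
Joint ranges: [-2.91, 2.91], [-0.3, 2.13], [-1.5, 1.42], [0.17, 2.43], [-1.26, 4.41], [0.16, 1.93], [-2.52, 2.52]. Speed limits (rad/s): [1.89, 1.89, 2.39, 2.39, 3.01, 3.01, 3.01].

### API

Orientations are given as [roll, pitch, yaw] about the fixed x, y, z axes, in that order (R = Rz(yaw) Ry(pitch) Rx(roll)).
In Python, from workcell import status, grab_frame, camera_params, bot, search_frame, silhouettes gives the robot as it stands.
- The arm moves only by the shell command python3 -m creep 'ROWS' [FORCE]. ROWS is JSON, a list of rows, each a list of 5 numbers: the shift along the tool's x, y, z in units of 60 mm (1.0 is 60 mm), then the turn about the tool's z in units of 8 degrees (1.0 is 8 degrees), then the opening, from 0 (shut) to 1 (fully open). In form: [[x, y, z, twist, hand], ...]. A call has 1 to 5 rows; each row is the pose to reach, as a shift and turn from the pose commanded when the call began, along the tool's axes at that moment; what a row does not reach only later rows make up. A row lasts 1/8 s, in which the tool goes at most 62.5 mm and 10.7 degrees, less where a joint would pass 70% of its speed; a pose out of reach is approached as far as the arm can. A call with a gripper value outside its range is refused whole. The fingers move at their own pace and stop on an object; FORCE is the grip in N (left out, the last holds). Time passes only in rows, so rows that repeat a pose let the fingers close. It gives the time, the measured TCP pose, the force, the opening and the grip force at its end, in the units of the state.
- status.observe(): the state, without advancing time (a new reading comes with each control period).
- grab_frame(name): name is "scene" or "top" or "wrist"; returns the picture (384x512x3 uint8, blue, green, red); there is no depth.
- camera_params(name): a dict with "K" (3x3 intrinsics, pixels), "rvec" (rotation vector, rad) and "tvec" (3), from world to camera coordinates, as OpenCV has them; the wrist camera has in their place "tool_from_camera" (4x4, takes a point from camera to tool coordinates, whose origin is the TCP and whose axes are the flange's). Camera axes: x right, y down, z forward; pixel columns grow to the right and rows downward; lengths in m; the calibration is good to about 2 mm. A picture is of the moment at which its call begins: read the wrist's pose just before it. camera_params takes no time and is no camera call.
- bot.job_done(): hands the job in; it is judged then, once.
Trained networks look in the newest picture that a camera, given by its name, has taken for a name from the list of things; names that differ only in an ending like _2 or _b are one class to them, and where a whole thing is asked for, a point or a joint stands for the part that bears it (a point fixed in the world has none). Each returns a list of dicts, best first, with "p" (0 to 1); they miss things now and then, are a little off and sometimes report something else, mostly with a low value. They report only what shows in the picture. A call takes as long as a camera call. They do not tell look-alikes from the thing itself.
- search_frame(camera, name): "extent" ([left, top, right, bottom] as shares, 0 to 1, of the picture: columns of its width, rows of its height, round what is visible of it).
- silhouettes(camera, name): "mask" (384x512 bool, what is visible of it) and "extent" ([left, top, right, bottom] as shares, 0 to 1, of the picture: columns of its width, rows of its height, round what is visible of it).
The state is a dict: "clock": time; "qpos": joint angles; "qd": joint speeds; "joint_efforts": joint torques, N m; "position": TCP position; "tool_rot": TCP orientation; "force": force on the tool from outside, world axes, zero at the start; "moment": the same for the moment, N m; "grip_width": finger opening in m; "finger_force": force on a finger pad.
Only numpy, scipy, OpenCV 4.12 (cv2) and the standard library are available. Lean on these libraries where they do the work, as an engineer would, in place of code of your own. Each camera call takes 0.05 s, during which the arm holds its last target. There are 200 camera calls.

## Working session

There is one attempt and no reset: what is moved stays moved. The work goes in short steps, Python scripts to look and compute and a shell command to move; the robot and the scene stay as the last step left them, time stands still between calls to the robot, and variables do not carry over. Pictures are saved under pics/ and viewed, at most 10 in all, crops included, and the job is handed in when it is done.

```bash
mkdir -p pics; ls; python3 - <<'E'
from workcell import *
import cv2,numpy as np
s=status.observe();print(s)
a=grab_frame("scene");b=grab_frame("top")
cv2.imwrite("pics/a.png",a);cv2.imwrite("pics/b.png",b)
for c in("scene","top"):
  for n in("carousel","carousel_handle","jar_red_cap","carousel_base"):
    print(c,n,[(round(d['p'],2),(np.array(d['extent'])*[512,384,512,384]).round()) for d in search_frame(c,n)][:3])
E
```

```text
pics
{'clock': 0.0, 'qpos': array([-1.32716122,  0.52204166, -0.03628606,  1.59995246,  0.02117259,
        1.02108317, -0.11279988]), 'qd': array([-0.00236469, -0.00025246,  0.00138547, -0.00091022,  0.00249248,
       -0.00155645, -0.00067132]), 'joint_efforts': array([ 2.56264766e-04, -9.27102828e+01,  1.97985359e+00, -3.69930732e+01,
        1.78548612e-02,  8.26659438e-03,  1.94394585e-05]), 'position': array([0.19289087, 0.59414326, 0.21052885]), 'tool_rot': array([-3.14049444e+00,  7.37747455e-05,  2.82769654e+00]), 'force': array([-1.04088359, -0.34095989,  0.24915098]), 'moment': array([ 0.01287182,  0.07625332, -0.0027002 ]), 'finger_force': 0.0, 'grip_width': 0.08511553658944226}
scene carousel [(0.68, array([260., 173., 352., 258.]))]
scene carousel_handle [(0.83, array([259., 176., 353., 253.])), (0.21, array([322., 181., 337., 204.]))]
scene jar_red_cap [(0.73, array([272., 209., 289., 237.]))]
scene carousel_base [(0.6, array([261., 168., 284., 192.]))]
top carousel [(0.67, array([190., 141., 268., 218.]))]
top carousel_handle [(0.82, array([188., 140., 269., 215.])), (0.69, array([242., 145., 256., 160.]))]
top jar_red_cap [(0.76, array([248., 172., 266., 188.])), (0.16, array([153., 143., 179., 165.]))]
top carousel_base [(0.73, array([199., 212., 221., 246.]))]
```

```bash
python3 - <<'E'
import cv2,numpy as np
a=cv2.imread("pics/a.png");b=cv2.imread("pics/b.png")
cv2.imwrite("pics/c.png",cv2.resize(b[120:260,130:320],None,fx=4,fy=4,interpolation=cv2.INTER_CUBIC))
E
```

```text
(no output)
```

View pics/a.png

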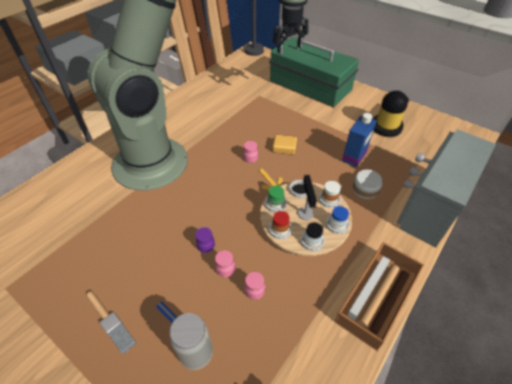

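View pics/c.png

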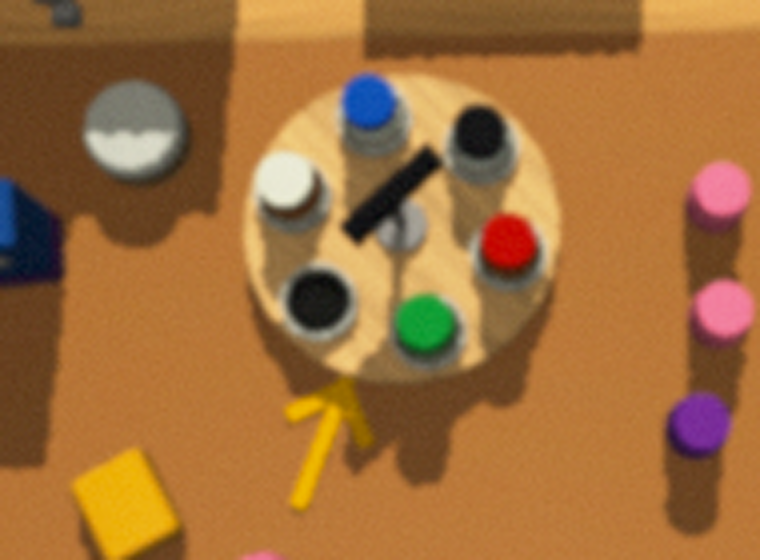

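The crop (4x, offset 130,120) shows the disc centred near (402,228), red cap (509,240), crossbar from (354,232) to (435,158), and the arrow from its tail (301,500) to the tip (347,385). The empty well is at lower left (318,300); pink and purple decoys stand to the right.

```bash
cat >h.py <<'E'
import numpy as np,cv2
from workcell import *
def ray(cam,uv,z):
    p=camera_params(cam);R=cv2.Rodrigues(np.array(p['rvec'],float))[0];t=np.array(p['tvec'],float).ravel()
    d=R.T@np.linalg.inv(p['K'])@np.array([*uv,1.]);c=-R.T@t
    return (c+d*(z-c[2])/d[2])
E
python3 - <<'E'
from h import *
f=lambda x,y:((x+.5)/4-.5+130,(y+.5)/4-.5+120)
P=lambda x,y,z:ray("top",f(x,y),z)[:2]
for n,(x,y,z) in dict(disc=(402,228,.034),blue=(369,102,.098),black=(480,132,.098),red=(509,242,.098),green=(425,322,.098),white=(284,180,.098),b1=(354,232,.159),b2=(435,158,.159),bc=(394,195,.159),tail=(301,500,.005),tip=(347,385,.005),wax=(126,505,.038),tin=(0,230,.15),can=(133,135,.055)).items(): print(n,P(x,y,z).round(4))
C=np.array([P(*a,.098) for a in((369,102),(480,132),(509,242),(425,322),(284,180))])
from scipy.optimize import least_squares
# circle plus hexagon fit
k=np.round
def r(v):
    a=v[2]+np.pi/3*np.array([0,-1,-2,-3,1]);return (C-v[:2]-.1*np.c_[np.cos(a),np.sin(a)]).ravel()
c0=C.mean(0)
s=min((least_squares(r,[*c0,a]) for a in np.arange(0,6.3,.5)),key=lambda s:s.cost)
print(s.x,s.fun.round(4));c=s.x[:2]
t=P(301,500,.005)-c;print('tail r',np.hypot(*t),'front',np.degrees(np.arctan2(*t[::-1])),'red',np.degrees(s.x[2])-120)
d=P(435,158,.159)-P(354,232,.159);print('bar',np.hypot(*d),np.degrees(np.arctan2(*d[::-1])))
p=camera_params("top");print(-cv2.Rodrigues(np.array(p['rvec'],float))[0].T@p['tvec'])
E
```

```text
disc [0.5913 0.1178]
blue [0.6886 0.1409]
black [0.6597 0.0454]
red [0.5621 0.0223]
green [0.4946 0.0944]
white [0.6206 0.214 ]
b1 [0.5594 0.1477]
b2 [0.62   0.0813]
bc [0.5896 0.1151]
tail [0.3531 0.2112]
tip [0.4548 0.1703]
wax [0.35   0.3578]
tin [0.5692 0.4381]
can [0.6764 0.3551]
[0.59140907 0.11794646 6.51446343] [-0.0001 -0.     -0.0003  0.0002 -0.0005  0.0001  0.0005 -0.0006  0.0003
  0.0003]
tail r 0.25590614994677324 front 158.6395571590942 red 253.25126029802692
bar 0.08994440373218296 -47.573327893592946
[0.27300231 0.02038516 1.38405722]
```

Hexagon fit residuals are under 1 mm: axis (0.591, 0.118), red at 253°, front at 158.5°, bar at 132.5°. So the plan is to grip the bar at yaw 132.5° and turn it about -95°.

```bash
python3 -m creep '[[-0.8,-0.5,0,0.37,1],[-1.6,-1,0,0.74,1],[-2.5,-1.6,0,1.1,1],[-3.4,-2.1,0,1.5,1],[-4.3,-2.7,0,1.8,1]]' 80
```

```text
clock: 1.12
position: [0.3871, 0.3624, 0.2113]
tool_rot: [3.141, 0.0, 2.575]
force: [1.2, 0.5, -1.0]
grip_width: 0.0852
finger_force: 0.0
```

```bash
cat >g.py <<'E'
from h import *
import sys
s=status.observe();y=s['tool_rot'][2];c,n=np.cos(y),np.sin(y)
d=np.array([.5914,.1180,float(sys.argv[1])])-s['position']
print(s['position'],np.degrees(s['tool_rot']),s['qpos'].round(2))
print('units',np.array([c*d[0]+n*d[1],n*d[0]-c*d[1],-d[2]])/.06,'twist',((np.degrees(y)-float(sys.argv[2])+180)%360-180)/8, s['force'],s['grip_width'],s['finger_force'],s['clock'])
E
python3 g.py .2105 132.4
```

```text
[0.38705491 0.36239871 0.21133498] [1.79961643e+02 8.29281915e-03 1.47532696e+02] [-0.92  0.37  0.08  1.85 -0.04  0.92  0.17]
units [-5.06005352 -1.6083751   0.01391635] twist 1.8915869617634051 [ 1.2011146   0.5232797  -0.95559569] 0.08519911134167664 0.0 1.125
```

```bash
python3 -m creep '[[-0.9,-0.3,0,0.4,1],[-1.9,-0.6,0,0.8,1],[-2.9,-0.9,0,1.1,1],[-3.9,-1.2,0,1.5,1],[-4.8,-1.5,0,1.9,1]]'; python3 g.py .133 132.4; python3 - <<'E'
from h import *
cv2.imwrite("pics/w1.png",grab_frame("wrist")); print([(d['p'],d['extent']) for d in search_frame("wrist","carousel_handle")])
E
```

```text
clock: 1.75
position: [0.5821, 0.1318, 0.2113]
tool_rot: [3.141, 0.0, 2.309]
force: [-0.1, -0.7, 0.1]
grip_width: 0.0852
finger_force: 0.0
[0.58211932 0.13181025 0.2112639 ] [1.79975042e+02 1.56188357e-02 1.32299950e+02] [-0.47  0.48  0.21  1.69 -0.12  0.98  0.52]
units [-0.27434179 -0.0405029   1.30439837] twist -0.01250627097283541 [-0.05732674 -0.68413474  0.08073453] 0.08524666333626121 0.0 1.75
[(0.95, [0.2576, 0.1268, 0.735, 0.7518])]
```

View pics/w1.png

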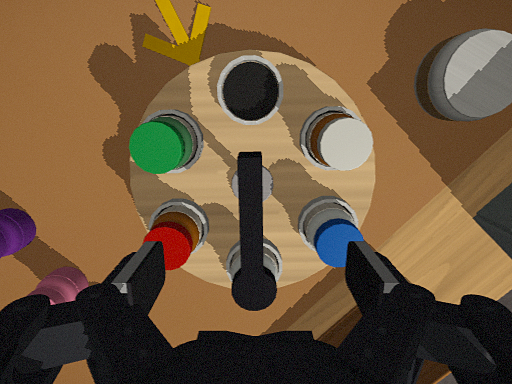

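The wrist view shows the bar (cols 238–263, rows 152–280) centred between the open fingers and along tool x. I'll lower and close.

```bash
python3 -m creep '[[-0.27,-0.04,0,0,1],[-0.27,-0.04,0.65,0,1],[-0.27,-0.04,1.3,0,1],[-0.27,-0.04,1.3,0,0.5],[-0.27,-0.04,1.3,0,0]]' 80;python3 -m creep '[[0,0,0,0,0],[0,0,0,0,0],[0,0,0,0,0],[0,0,0,0,0]]'; python3 g.py .133 132.4
```

```text
clock: 2.48
position: [0.5907, 0.1203, 0.1346]
tool_rot: [3.14, 0.001, 2.312]
force: [0.5, -0.3, 0.4]
grip_width: 0.0514
finger_force: 0.0
clock: 2.98
position: [0.5896, 0.1194, 0.1346]
tool_rot: [-3.141, 0.0, 2.311]
force: [-10.7, -6.0, 19.2]
grip_width: 0.0144
finger_force: 78.1
[0.58956106 0.11936373 0.13463952] [-1.79968580e+02  2.73002405e-03  1.32397514e+02] [-0.43  0.58  0.19  1.74 -0.14  0.83  0.57]
units [-0.03745052  0.00730842  0.02732532] twist -0.00031070778072361804 [-10.66574003  -5.95250016  19.15347197] 0.014433057177373072 78.0921542323631 2.975
```

```bash
python3 -m creep '[[0,0,0,0.3,0],[0,0,0,0.8,0],[0,0,0,1.3,0],[0,0,0,1.8,0],[0,0,0,2.3,0]]'; python3 -m creep '[[0,0,0,0.5,0],[0,0,0,1,0],[0,0,0,1.5,0],[0,0,0,2,0],[0,0,0,2.5,0]]';python3 g.py .133 37.5
```

```text
clock: 3.6
position: [0.5899, 0.1196, 0.1347]
tool_rot: [3.141, 0.0, 1.988]
force: [-8.1, -3.5, 16.6]
grip_width: 0.0148
finger_force: 78.4
clock: 4.22
position: [0.5904, 0.1198, 0.1347]
tool_rot: [3.14, -0.0, 1.639]
force: [-3.9, -3.3, 14.1]
grip_width: 0.0147
finger_force: 78.4
[0.59044308 0.11976054 0.13468649] [ 1.79916910e+02 -1.14127552e-02  9.38996118e+01] [-0.55  0.61  0.38  1.75 -0.28  0.84  0.02]
units [-0.03035902  0.01391623  0.02810817] twist 7.04995147431832 [-3.93323263 -3.27167482 14.12405503] 0.014669988219517122 78.38991052813071 4.225
```

```bash
python3 -m creep '[[0,0,0,0.5,0],[0,0,0,1,0],[0,0,0,1.5,0],[0,0,0,2,0],[0,0,0,2.5,0]]'; python3 -m creep '[[0,0,0,0.5,0],[0,0,0,1,0],[0,0,0,1.5,0],[0,0,0,2,0],[0,0,0,2.5,0]]';python3 -m creep '[[0,0,0,0.5,0],[0,0,0,1,0],[0,0,0,1.5,0],[0,0,0,1.8,0],[0,0,0,2.0,0]]';python3 g.py .133 37.5
python3 - <<'E'
from h import *
b=grab_frame("top");cv2.imwrite("pics/d.png",cv2.resize(b[120:260,130:320],None,fx=4,fy=4,interpolation=cv2.INTER_CUBIC))
E
```

```text
clock: 4.85
position: [0.591, 0.1197, 0.1347]
tool_rot: [3.139, -0.001, 1.29]
force: [-0.5, -3.1, 9.9]
grip_width: 0.0146
finger_force: 78.4
clock: 5.48
position: [0.5915, 0.1195, 0.1347]
tool_rot: [3.139, -0.002, 0.941]
force: [4.2, -5.0, 6.4]
grip_width: 0.0146
finger_force: 78.4
clock: 6.1
position: [0.5917, 0.1192, 0.1347]
tool_rot: [3.139, -0.003, 0.662]
force: [5.4, -6.4, 6.7]
grip_width: 0.0142
finger_force: 78.3
[0.59174648 0.11922293 0.13474951] [ 1.79842895e+02 -1.73886819e-01  3.79350674e+01] [-0.72  0.67  0.64  1.76 -0.5   0.88 -0.76]
units [-0.01708487  0.01252548  0.0291585 ] twist 0.054383427878217816 [ 5.44815353 -6.44163381  6.6575331 ] 0.014229548603658456 78.30727982916869 6.1
```

View pics/d.png

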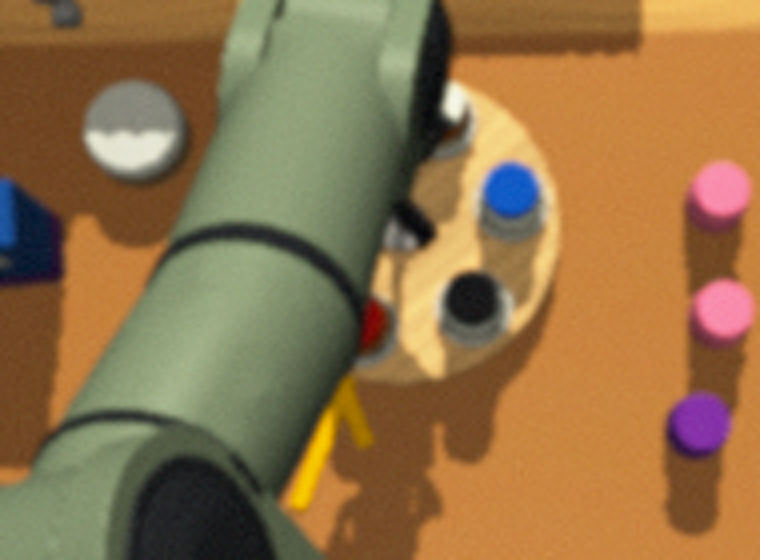

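The arm covers most of it; blue cap at (511,190), black at (471,300), red peeking out at ~(370,325). It looks short of the target, so I'll compute from blue and black.

```bash
python3 - <<'E'
from h import *
f=lambda x,y:((x+.5)/4-.5+130,(y+.5)/4-.5+120)
for n,x,y,o in(("blue",511,190,120),("black",471,300,60)):
    d=ray("top",f(x,y),.098)[:2]-[.5914,.1179];a=np.degrees(np.arctan2(d[1],d[0]));print(n,np.hypot(*d),a,'red',(a-o)%360)
w=grab_frame("wrist");cv2.imwrite("pics/w2.png",w)
E
```

```text
blue 0.09954367917607626 -80.61303614810097 red 159.38696385189903
black 0.1005456910439912 -141.55197076435473 red 158.44802923564527
```

View pics/w2.png

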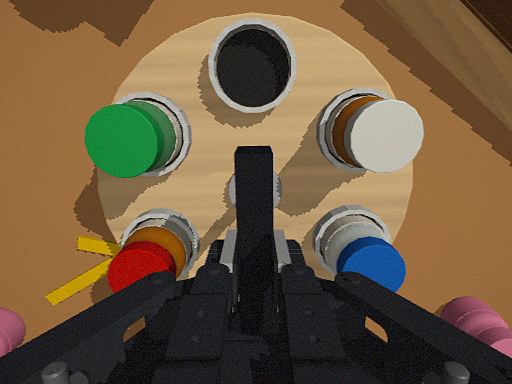

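The wrist view shows the bar firmly between the pads, all five jars seated, and the arrow lined up with the red jar at (140,265). Measured red angle is 158.9° against 158.4° (about 1 mm). I'll settle and hand in.

```bash
python3 -m creep '[[0,0,0,0.05,0],[0,0,0,0.05,0],[0,0,0,0.05,0],[0,0,0,0.05,0],[0,0,0,0.05,0]]' && python3 -c "
from workcell import *
print(bot.job_done())"
```

```text
clock: 6.82
position: [0.5918, 0.1192, 0.1347]
tool_rot: [3.139, -0.003, 0.656]
force: [5.9, -6.0, 6.8]
grip_width: 0.0146
finger_force: 78.2
the job is handed in; nothing more can be done
None
```

I turned the carousel about 95° so the red-capped jar stands in line with the yellow arrow, by my measurement about 1 mm off. I handed the job in at 6.8 s with the handle still gripped at about 78 N and all five jars in their wells; the hand-in returned no verdict.

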